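# Push a box down the check-weighing lane and record its weight

## Task

Check-weigh the cream cardboard box: with your fingertips push it from the blue infeed table down the lane between the two green guide rails until it stands wholly on the steel weighing plate, and let neither the box nor your hand touch a rail, because a box that rubs on the guides weighs wrong. Then take your hand off the box and, while it stands still and free on the plate, press the round green key on the console all the way down to record the weight. Only push the box, never grip, lift or tip it, keep your hand off the weighing plate and leave everything else where it is.

Things in the scene. Friction and masses are not known exactly. Their poses are not given: they have to be found in the camera images.
- tag_box: The box to weigh: cream cardboard, 60 wide (its x) x 110 long (its y) x 45 mm high, closed, solid, 0.14 to 0.28 kg. Origin: centre of its underside. It starts on the blue infeed table before the mouth of the lane, long side roughly along the lane, up to 30 mm off the lane's axis and turned up to 15 degrees.
- weigher: Bench check-weighing lane, fixed, 176 wide (its x) x 554 mm long (its y), turned up to 7 degrees. Origin: on the worktop (z = 0) under the lane's axis x = 0. Boxes travel along its -y (to the robot's right); +x points away from the robot. Black clamp knobs of the rails, outside them: up to z = 80 mm, 66 to 86 mm from the axis, at y = +95 and -150 mm.
- infeed_middle (a point): Middle of the blue infeed table's top, at (0, 192, 40) mm in the weigher's frame. The table runs from y = +352 to +32 mm and is 176 mm wide. (The low blue outfeed table past the plate, y = -134 to -202 mm, is 5 mm lower.)
- lane_mouth (a point): On the lane's axis at the infeed table's top (z = 40 mm), where the straight rails begin: (0, 130, 40) mm in the weigher's frame.
- weigh_plate: Brushed steel weighing plate between the tables, under the rails: 150 (x) x 158 (y) x 4 mm. Origin: centre of its top, at (0, -50, 39) mm in the weigher's frame, so it spans y = +29 to -129 mm. Empty it lies 1 mm below the infeed table; it sinks 1 mm for each newton on it (5 mm at most).
- rail_near: Green guide rail on the robot's side. Its frame is the weigher's frame. Straight from y = +130 to -170 mm, inner face at x = -39 mm, 6 mm thick, from 46 to 68 mm above the worktop (top 28 mm above the infeed table). Its mouth flares outward from y = +130 to +158 mm, to 52 mm from the axis.
- rail_far: Green guide rail on the far side: the mirror image, inner face at x = +39 mm. The lane between the straight rails is 78 mm wide: a centred, straight box has 9 mm on either side. Its frame is the weigher's frame.
- record_key_top (a point): Centre of the top of the round green key, 26 mm across, in a collar 42 mm across, on the grey console beyond the far rail; 70 mm above the worktop when up. Press it straight down. The console spans x = 104 to 198, y = -120 to +20 mm in the weigher's frame, 48 mm high; its sloped display behind the key rises to 92 mm.
- record_key (a joint): Travel of the green key: 0 = up, 0.006 m = fully down; sprung, about 1.5 N to start and 5 N fully down; it comes back up by itself.
- staples_box: Bystander: blue cardboard box, 45 x 85 x 30 mm, behind the infeed table. Origin: centre of its underside. Leave it alone.
- blades_box: Bystander: orange-red cardboard box, 50 x 70 x 22 mm, behind the infeed table, nearer the rails. Origin: centre of its underside. Leave it alone.
- navy_cutter: Bystander: navy blue safety cutter, 27 x 100 x 17 mm, on the worktop. Origin: centre of its underside. Leave it alone.
- desk_stapler: Bystander: dark grey stapler, 38 x 140 x 53 mm, on the worktop. Origin: centre of its underside. Leave it alone.
- blue_roll: Bystander: roll of blue tape lying flat, 96 mm across, 48 mm high, on the worktop. Origin: centre of its underside. Leave it alone.
Not all that is in view belongs to the job. Several things have the shape of the tag_box; the one meant has the colours described above.

How it is judged:
On the way, in this order (a step that is already met when the one before it is completed fails the run):
1. the box stands still, wholly on the weighing plate, clear of both rails and of the robot (y of tag_box in the frame of weigher between -0.072 and -0.028 m and x of tag_box in the frame of weigher between -0.012 and 0.012 m and angle between the y axis of tag_box and the y axis of weigher, either way round below 0.17 rad and contact force between tag_box and weigh_plate above 1 N and angle between tag_box's own z axis and vertical below 0.04 rad and linear speed of tag_box below 0.01 m/s and contact force between each of the arm, the fingers and tag_box below 0.1 N and contact force between tag_box and rail_near below 0.1 N and contact force between tag_box and rail_far below 0.1 N), for 0.3 s.
2. the green key is pressed down while the box stands free on the plate (all of step 1 and value of joint record_key above 0.0045 m), for 0.05 s.
At the end, for the whole second after the job is handed in: The box stands upright and at rest wholly on the weighing plate (its centre within 22 mm of the plate's centre along the lane and 12 mm of the lane's axis), touching neither rail nor robot, and the green key is up again (all of step 1 and angular speed of tag_box below 0.1 rad/s and value of joint record_key below 0.001 m).
It fails at once if the box or the robot touches a guide rail (contact force between tag_box and rail_near above 0.1 N or contact force between tag_box and rail_far above 0.1 N or contact force between any of the arm, the fingers and rail_near above 0.3 N or contact force between any of the arm, the fingers and rail_far above 0.3 N).
It fails at once if the robot touches the weighing plate (contact force between any of the arm, the fingers and weigh_plate above 0.3 N).
It fails at once if the box is gripped between the fingers, lifted off the lane, tipped or dropped off it (z of tag_box in the frame of weigher above 0.048 m or z of tag_box in the frame of weigher below 0.028 m or angle between tag_box's own z axis and vertical above 0.15 rad or (x of the grasp point in the frame of tag_box between -0.026 and 0.026 m and y of the grasp point in the frame of tag_box between -0.05 and 0.05 m and z of the grasp point in the frame of tag_box below 0.055 m and contact force between the fingers and tag_box above 1 N)).
It fails at once if the key is pressed before the box stands free on the plate (value of joint record_key above 0.003 m and not (y of tag_box in the frame of weigher between -0.072 and -0.028 m and x of tag_box in the frame of weigher between -0.012 and 0.012 m and angle between the y axis of tag_box and the y axis of weigher, either way round below 0.17 rad and contact force between tag_box and weigh_plate above 1 N and contact force between each of the fingers, the arm and tag_box below 0.1 N)).
It fails at once if another thing on the worktop is moved more than 15 mm (distance of any of staples_box, blades_box, navy_cutter, desk_stapler, blue_roll from where it was at the start of the episode above 0.015 m).
It also fails if it takes over 64 s, if anything falls off the work surface, if the arm or the gripper's body presses on something with over 40 N, if the wrist force passes 120 N, or if a joint passes its speed limit or range.

## Robot

A 7-joint arm with a two-finger parallel gripper is mounted at the origin on a cart in front of the work surface, level with it; the furniture and walls round the work are solid. World frame = base frame: x ahead of the robot, y to its left, z up, the work surface at z = 0. Lengths are in m, angles in rad, forces in N, time in s.
With the tool pointing down it reaches from about 0.4 to 0.85 m from the base axis. Payload 4.5 kg.
Tool frame: the origin (TCP) lies between the finger pads; the fingertips stand 11 mm ahead of it and the grasp point (between the pads) lies 8 mm behind it (r.tips_ahead is the distance from the TCP to the fingertips, in m); z points along the fingers, y is the line along which they close (so a half turn about z gives the same grasp; the last joint's range is limited). The gripper opens to 85 mm and grips with 20 to 120 N. Pads are 22 mm wide; open, the fingers measure 114 mm over their backs; the gripper's body (76 mm by 85 mm) begins 54 mm behind the grasp point. The pads swing forward as they close: fully open they stand 13 mm farther back than shut.
Start: joints at [1.264, 0.689, -0.195, 1.565, 0.157, 0.902, -0.215], TCP at [0.209, -0.589, 0.242] pointing down, gripper open.
Joint ranges: [-3.01, 3.01], [-0.46, 2.08], [-1.47, 1.51], [0.13, 2.56], [-1, 4.14], [0.04, 2.09], [-2.66, 2.66]. Speed limits (rad/s): [2.57, 2.57, 3.14, 3.14, 3.14, 3.14, 3.14].

## Interface

Orientations are given as a 3x3 rotation matrix whose columns are the frame's x, y, z axes.
In Python, from rig import r, viewer, ticket gives the robot as it stands. The module is installed in compiled form; this text tells all that it offers.
- The arm moves only by the shell command python3 -m inch 'ROWS' [FORCE]. ROWS is JSON, a list that holds one entry, the list of rows, each a list of 7 numbers: the shift along the tool's x, y, z in mm, then the turn, a rotation vector about the tool's x, y, z in degrees, then the finger opening in mm, from 0 to 85.4. In form: [[[dx, dy, dz, wx, wy, wz, gripper], ...]]. A call has 1 to 12 rows; each row is the pose to reach, as a shift and turn from the pose commanded when the call began, along the tool's axes at that moment; what a row does not reach only later rows make up. A row lasts 1/10 s, in which the tool goes at most 50 mm and 8.59 degrees, less where a joint would pass 70% of its speed; a pose out of reach is approached as far as the arm can. A call with a gripper value outside its range is refused whole. The fingers move at their own pace and stop on an object; FORCE is the grip in N (left out, the last holds). Time passes only in rows, so rows that repeat a pose let the fingers close. It gives the time, the measured TCP pose, the force, the opening and the grip force at its end, in the units of the state.
- r.state(): the state, without advancing time (a new reading comes with each control period).
- viewer.read_camera(name): name is "scene" or "top"; returns a dict with "frame" (384x512x3 uint8, blue, green, red), "fx", "fy", "cx", "cy" (pixels), "R" (3x3) and "t" (3): a world point X has camera coordinates R X + t. Camera axes: x right, y down, z forward; pixel columns grow to the right and rows downward; lengths in m; the calibration is good to about 2 mm. A picture is of the moment at which its call begins. There is no depth.
- ticket.hand_in(): hands the job in; it is judged then, once.
The state is a dict: "t": time; "q": joint angles; "qd": joint speeds; "effort": joint torques, N m; "ee_pos": TCP position; "eef_rot": TCP orientation; "force": force on the tool from outside, world axes, zero at the start; "ft_torque": the same for the moment, N m; "width": finger opening in m; "gripper_force": force on a finger pad.
Only numpy, scipy, OpenCV 4.12 (cv2) and the standard library are available. Lean on these libraries where they do the work, as an engineer would, in place of code of your own. Each camera call takes 0.05 s, during which the arm holds its last target. There are 200 camera calls.

## Working session

There is one attempt and no reset: what is moved stays moved. The work goes in short steps, Python scripts to look and compute and a shell command to move; the robot and the scene stay as the last step left them, time stands still between calls to the robot, and variables do not carry over. Pictures are saved under pics/ and viewed, at most 10 in all, crops included, and the job is handed in when it is done.

```bash
mkdir -p pics; python3 - <<'E'
from rig import r, viewer
import cv2, numpy as np
s=r.state(); print(s['t'],s['ee_pos'],s['eef_rot'],s['width'],r.tips_ahead)
for n in("scene","top"):
    c=viewer.read_camera(n); cv2.imwrite(f"pics/{n}0.png",c["frame"]); print(n,c["fx"],c["fy"],c["cx"],c["cy"],c["R"],c["t"])
E
```

```text
0.0 [ 0.2086395  -0.58845592  0.24146417] [[ 9.42461593e-01  3.34313630e-01 -7.36058486e-04]
 [ 3.34314423e-01 -9.42459978e-01  1.74824860e-03]
 [-1.09242329e-04 -1.89373213e-03 -9.99998201e-01]] 0.08502493575089523 0.011
scene 450.6103717376232 450.6103717376232 255.19024488370786 194.0366653070132 [[ 0.75797155 -0.65228211  0.00267848]
 [-0.40317241 -0.47171863 -0.78417699]
 [ 0.51276811  0.59330396 -0.62053145]] [-0.40695862  0.24800991  1.61999761]
top 492.52921911409055 492.52921911409055 249.68293953196692 188.26020830974983 [[-0.01234302 -0.99991902  0.003099  ]
 [-0.9972982   0.0120861  -0.07245843]
 [ 0.07241511 -0.00398499 -0.99736662]] [-0.03262435  0.5161497   1.70851331]
```

View pics/scene0.png

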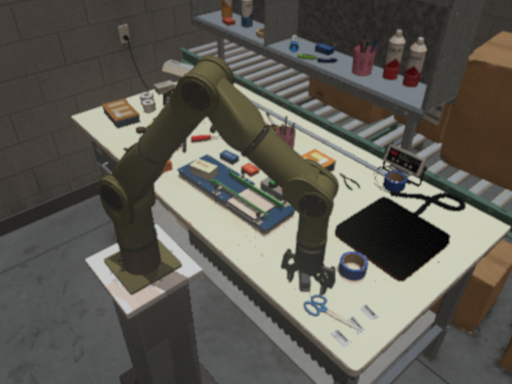

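View pics/top0.png

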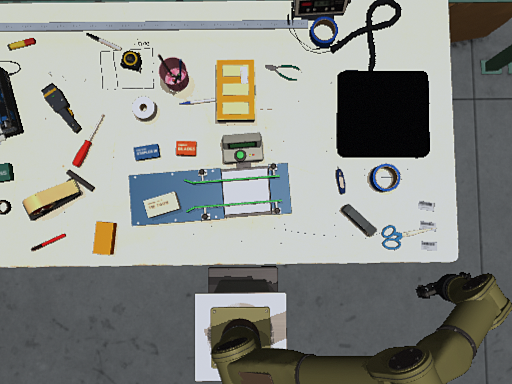

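The top view shows the lane running left to right from (130,205) to (291,190), the green rails at rows 180–210, the plate at (246,195) and the key at (240,154). Candidates with the box's shape are the cream box at (161,204), the tan item at (52,199), the orange box at (105,238), the blue box at (147,152) and the red box at (186,148). Only (161,204) is cream and lies on the infeed table. I'll confirm it with a crop and masks.

```bash
cat > h.py <<'E'
import cv2, numpy as np
from rig import r, viewer
def ray(c,uv,z):
    uv=np.atleast_2d(uv).astype(float)
    d=np.c_[(uv[:,0]-c['cx'])/c['fx'],(uv[:,1]-c['cy'])/c['fy'],np.ones(len(uv))]@c['R']
    o=-c['R'].T@c['t']; return (o+d*((z-o[2])/d[:,2])[:,None])
def proj(c,X):
    p=np.atleast_2d(X)@c['R'].T+c['t']; return np.c_[c['fx']*p[:,0]/p[:,2]+c['cx'],c['fy']*p[:,1]/p[:,2]+c['cy']]
def mask(c,lo,hi,box):
    m=cv2.inRange(cv2.cvtColor(c['frame'],cv2.COLOR_BGR2HSV),lo,hi)
    k=np.zeros_like(m); x0,y0,x1,y1=box; k[y0:y1,x0:x1]=m[y0:y1,x0:x1]; return k
def biggest(m):
    return max(cv2.findContours(m,cv2.RETR_EXTERNAL,cv2.CHAIN_APPROX_NONE)[0],key=cv2.contourArea)
E
python3 - <<'E'
from h import *
c=viewer.read_camera("top"); f=c['frame']
cv2.imwrite("pics/crop0.png",cv2.resize(f[120:230,120:300],None,fx=4.4,fy=4.4,interpolation=cv2.INTER_CUBIC))
h=cv2.cvtColor(f,cv2.COLOR_BGR2HSV)
for n,(u,v) in dict(blue=(140,190),blue2=(285,195),box=(155,207),rail=(210,208),rail2=(230,180),key=(240,154),plate=(246,195),white=(320,220)).items(): print(n,h[v,u])
E
```

```text
blue [105 128 140]
blue2 [104  99 165]
box [ 31  49 212]
rail [106 116 138]
rail2 [ 64 177 121]
key [ 65 147 198]
plate [111  16 221]
white [ 75   5 210]
```

View pics/crop0.png

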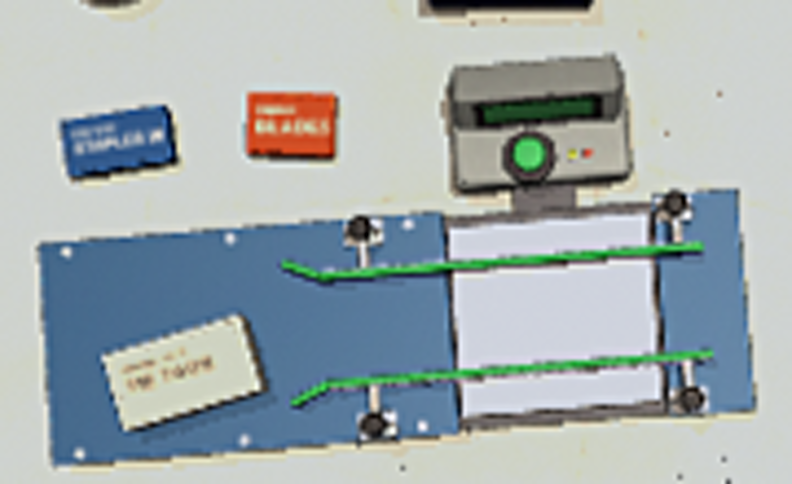

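The crop confirms the cream box at crop (184,372), which is pixel (162,204), turned relative to the lane. Both rails, the plate and the green key at crop (528,156) are clear.

```bash
cat >> h.py <<'E'
def edges(c,z,lo,hi,box):
    return ray(c,biggest(mask(c,lo,hi,box))[:,0],z)
def boxpose(c,z=.085,roi=(125,160,280,220),W=None):
    m=mask(c,(18,25,150),(45,110,255),roi); m=cv2.morphologyEx(m,cv2.MORPH_CLOSE,np.ones((5,5)))
    p=ray(c,biggest(m)[:,0],z)[:,:2]
    (cx,cy),(w,h),a=cv2.minAreaRect((p*1000).astype(np.float32)); 
    b=cv2.boxPoints(((cx,cy),(w,h),a)); e=max([b[1]-b[0],b[2]-b[1]],key=np.linalg.norm); e=e/np.linalg.norm(e); e=e*np.sign(e[1])
    return np.array([cx,cy])/1000,np.arctan2(-e[0],e[1]),sorted((w,h))
E
python3 - <<'E'
from h import *
c=viewer.read_camera("top"); print("cam",-c['R'].T@c['t'])
m=mask(c,(50,110,60),(75,255,255),(180,172,285,214))
v,u=np.nonzero(m); P=ray(c,np.c_[u,v],.068)[:,:2]*1000
mid=np.median(P[:,0])
# straight part only, fit twice
L=[]
for s in (P[:,0]<mid,P[:,0]>=mid):
    q=P[s]; ymax=q[:,1].max()-34; q=q[q[:,1]<ymax]
    for _ in range(2):
        k=np.polyfit(q[:,1],q[:,0],1); q=q[abs(np.polyval(k,q[:,1])-q[:,0])<5]
    L.append(k); print("rail",k,np.degrees(np.arctan(k[0])),q[:,1].min(),P[s][:,1].max(),len(q))
k=np.mean(L,0); th=-np.arctan(k[0]); print("theta",np.degrees(th),"gap",(L[1][1]-L[0][1]+0)*np.cos(th))
ax=np.array([-np.sin(th),np.cos(th)]); nx=np.array([np.cos(th),np.sin(th)])
# blue
mb=mask(c,(98,70,80),(114,255,255),(120,160,300,230)); mb=cv2.morphologyEx(mb,cv2.MORPH_CLOSE,np.ones((9,9)))
B=ray(c,biggest(mb)[:,0],.04)[:,:2]*1000
o=np.array([k[1],0.])
t=(B-o)@ax; n=(B-o)@nx
i=(abs(n)<60)
hi=np.median(t[i&(t>t.max()-15)]);lo=np.median(t[i&(t<t.min()+15)]);print("ends",hi,lo,hi-lo)
j=(t<hi-20)&(t>hi-200); print("sides",np.median(n[j&(n>0)]),np.median(n[j&(n<0)]))
O=o+ax*((hi-352)); print("O from infeed end",O, "from outfeed", o+ax*(lo+202))
# plate edges
print("rail y end far/near", [(P[s]-O)@ax for s in ()])
for s in (P[:,0]<mid,P[:,0]>=mid):
    y=(P[s]-O)@ax; print("rail span",y.max(),y.min())
mk=mask(c,(50,90,120),(75,255,255),(230,145,250,163)); M=cv2.moments(biggest(mk)); K=ray(c,[[M['m10']/M['m00'],M['m01']/M['m00']]],.07)[0]; print("key",K, (K[:2]*1000-O)@nx,(K[:2]*1000-O)@ax)
bp=boxpose(c); b=bp[0]*1000-O; print("box",bp,"in W",b@nx,b@ax,"rel deg",np.degrees(bp[1]-th))
s=viewer.read_camera("scene")
for X in ([*O/1000,.04],[*(O+ax*352+nx*88)/1000,.04],[*(O+ax*352-nx*88)/1000,.04],[*(O-ax*202-nx*88)/1000,.035],K): 
    u=proj(s,X)[0]; print(u); cv2.circle(s['frame'],tuple(int(round(a)) for a in u),1,(0,0,255),-1)
cv2.imwrite("pics/sc1.png",cv2.resize(s['frame'][130:250,160:320],None,fx=5,fy=5,interpolation=cv2.INTER_CUBIC))
E
```

```text
cam [ 0.3906303  -0.03205154  1.74151465]
rail [-6.63356904e-02  4.61269276e+02] -3.7951947843193192 -144.7631457390434 178.34347928330695 126
rail [-6.35071770e-02  5.44647078e+02] -3.6338132033030637 -139.32509466876508 184.84468093579136 108
theta 3.7145113713774593 gap 83.20264488719208
ends 374.1522165357582 59.732081872406674 314.4201346633515
sides 85.11252146045274 -85.07820809024398
O from infeed end [501.5230444   22.10568009] from outfeed [486.00185097 261.18224613]
rail y end far/near []
rail span 160.06506718263213 -164.5286222379261
rail span 159.7043927436835 -164.69817690774383
key [ 0.62778058 -0.00628634  0.07      ] 124.15292537299 -36.51197792608037
box (array([0.45711038, 0.27235095]), np.float32(0.2880422), [55.073238372802734, 81.0464096069336]) in W -28.10720973759151 252.59684384795185 rel deg 12.78909030501676
[245.25498634 195.00648944]
[207.21793814 153.34744529]
[176.78729267 168.43935029]
[265.06597934 229.89006511]
[272.59149438 180.47583088]
```

View pics/sc1.png

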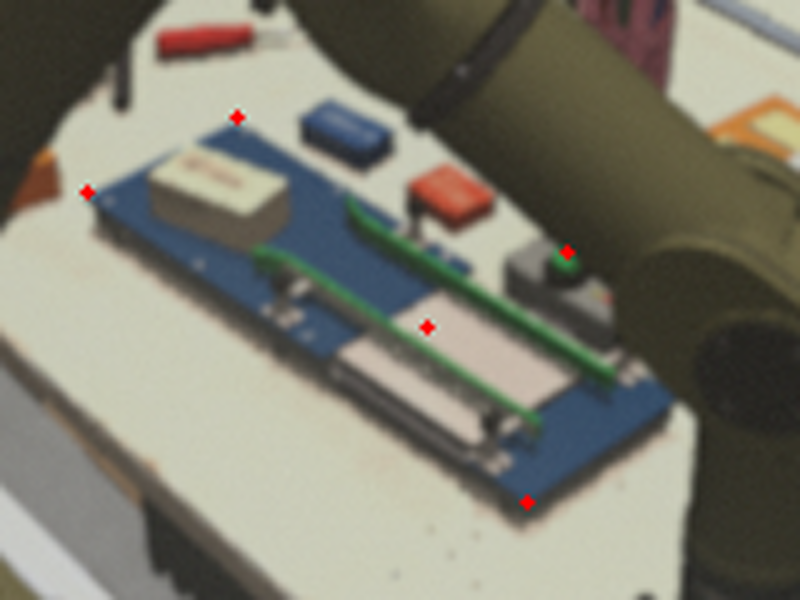

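The projected table corners and key land on their features to about 1 px, so the lane frame is good: axis through (501.4, 24.6) mm, turned 3.7°. The box mask came out short, so I'll fix that and plan the side push that squares and centres the box.

```bash
cat >> h.py <<'E'
TH=np.radians(3.71); O=np.array([.5014,.0246]); AX=np.array([-np.sin(TH),np.cos(TH)]); NX=np.array([np.cos(TH),np.sin(TH)])
def w(p): d=np.asarray(p)[:2]-O; return np.array([d@NX,d@AX])*1000
def world(x,y,z): return np.r_[O+(x*NX+y*AX)/1000,z/1000]
def boxpose(c,z=.085,roi=(125,165,285,222)):
    f=c['frame'].astype(int); B,R=f[...,0],f[...,2]; m=((R>130)&(R-B>8)).astype(np.uint8)*255
    k=np.zeros_like(m); x0,y0,x1,y1=roi; k[y0:y1,x0:x1]=m[y0:y1,x0:x1]
    k=cv2.morphologyEx(k,cv2.MORPH_OPEN,np.ones((3,3)))
    k=cv2.morphologyEx(k,cv2.MORPH_CLOSE,np.ones((5,5)))
    p=ray(c,biggest(k)[:,0],z)[:,:2]
    (cx,cy),wh,a=cv2.minAreaRect((p*1000).astype(np.float32)); b=cv2.boxPoints(((cx,cy),wh,a)).astype(float)
    e=max([b[1]-b[0],b[2]-b[1]],key=np.linalg.norm); e=e/np.linalg.norm(e)*np.sign(e[1])
    return w([cx/1000,cy/1000]),np.degrees(np.arctan2(-e[0],e[1])-TH),sorted(wh)
def shift(P): s=r.state(); return (s['eef_rot'].T@(np.asarray(P)-s['ee_pos']))*1000
def where(): 
    s=r.state(); print("t",round(s['t'],2),"tcpW",w(s['ee_pos']).round(1),"z",round(s['ee_pos'][2]*1000,1),"yaw_x",round(np.degrees(np.arctan2(s['eef_rot'][1,0],s['eef_rot'][0,0])-TH),2),"F",np.round(s['force'],1),"w",round(s['width']*1000,1),"tips",r.tips_ahead)
E
python3 - <<'E'
from h import *
c=viewer.read_camera("top"); print(boxpose(c)); where()
print(shift([.47,-.2,.24]),shift(world(-110,252,200)))
E
```

```text
(array([-26.16954085, 238.30416906]), np.float64(12.61776716598586), [58.687477111816406, 108.34066009521484])
t 0.3 tcpW [-331.7 -593.3] z 242.0 yaw_x 15.82 F [-0.3 -1.2  0.5] w 85.1 tips 0.011
[ 376.13757545 -279.20669516    2.15966296] [ 443.66780932 -752.80948054   42.42808032]
```

```bash
python3 -m inch '[[[376,-279,0,0,0,15.8,60],[376,-279,0,0,0,15.8,60],[376,-279,0,0,0,15.8,60],[376,-279,0,0,0,15.8,60],[376,-279,0,0,0,15.8,60],[376,-279,0,0,0,15.8,60],[376,-279,0,0,0,15.8,60],[376,-279,0,0,0,15.8,60],[376,-279,0,0,0,15.8,60],[376,-279,0,0,0,15.8,60],[376,-279,0,0,0,15.8,60],[376,-279,0,0,0,15.8,60]]]'; python3 -c "
from h import *
where(); print(shift(world(-110,238,200)))"
```

```text
t: 1.5
ee_pos: [0.4697, -0.2009, 0.2423]
eef_rot: [[0.998, 0.065, -0.001], [0.065, -0.998, -0.001], [-0.001, 0.001, -1.0]]
force: [-0.2, -1.0, 1.4]
width: 0.0599
gripper_force: 0.0
t 1.5 tcpW [ -46.2 -223. ] z 242.3 yaw_x 0.03 F [-0.2 -1.   1.4] w 59.9 tips 0.011
[ -63.47857872 -461.02381248   41.96960826]
```

```bash
python3 -m inch '[[[-63,-461,0,0,0,0,60],[-63,-461,0,0,0,0,60],[-63,-461,0,0,0,0,60],[-63,-461,0,0,0,0,60],[-63,-461,0,0,0,0,60],[-63,-461,0,0,0,0,60],[-63,-461,0,0,0,0,60],[-63,-461,0,0,0,0,60],[-63,-461,0,0,0,0,60],[-63,-461,0,0,0,0,60],[-63,-461,0,0,0,0,60],[-63,-461,40,0,0,0,60]]]'; python3 -m inch '[[[0,0,40,0,0,0,60],[0,0,80,0,0,0,60],[0,0,120,0,0,0,60],[0,0,138,0,0,0,60],[0,0,138,0,0,0,60]]]'; python3 -c "
from h import *
where(); c=viewer.read_camera('top'); print(boxpose(c))
s=viewer.read_camera('scene'); cv2.imwrite('pics/sc2.png',cv2.resize(s['frame'][110:230,140:300],None,fx=5,fy=5,interpolation=cv2.INTER_CUBIC))"
```

```text
t: 2.7
ee_pos: [0.3812, 0.2554, 0.205]
eef_rot: [[0.998, 0.062, 0.009], [0.062, -0.998, 0.005], [0.009, -0.004, -1.0]]
force: [0.0, -0.1, -0.6]
width: 0.0598
gripper_force: 0.0
t: 3.2
ee_pos: [0.3774, 0.2514, 0.0624]
eef_rot: [[0.998, 0.06, -0.003], [0.06, -0.998, -0.005], [-0.003, 0.005, -1.0]]
force: [-0.6, -0.8, -0.3]
width: 0.06
gripper_force: 0.0
t 3.2 tcpW [-109.1  234.3] z 62.4 yaw_x -0.25 F [-0.6 -0.8 -0.3] w 60.0 tips 0.011
(array([-26.06743147, 237.84805871]), np.float64(12.617760994106286), [58.687477111816406, 107.40583801269531])
```

View pics/sc2.png

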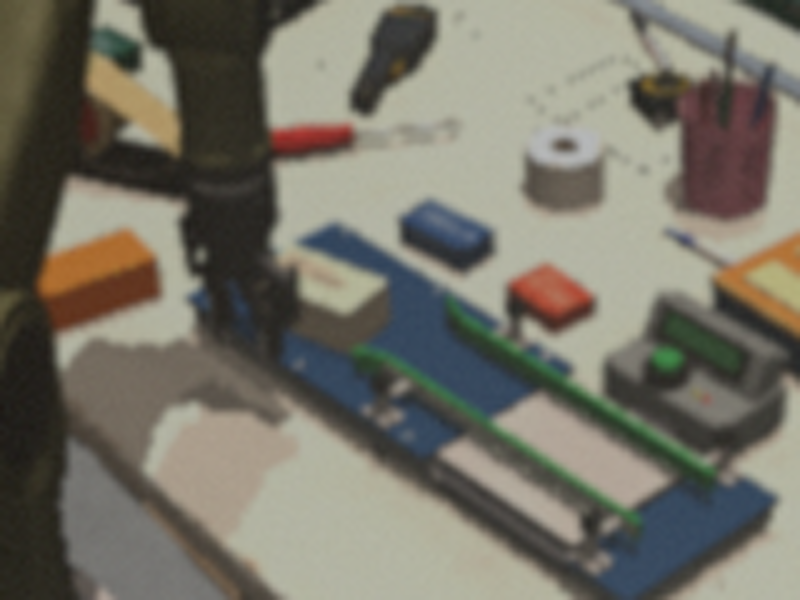

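The hand is beside the box's near face (crop about (270,320)), clear of the rail mouth at (370,350). Now a slow sideways push to square it.

```bash
python3 -m inch '[[[14,0,0,0,0,0.3,60],[26,0,0,0,0,0.3,60],[29,0,0,0,0,0.3,60],[32,0,0,0,0,0.3,60],[35,0,0,0,0,0.3,60],[38,0,0,0,0,0.3,60],[41,0,0,0,0,0.3,60],[44,0,0,0,0,0.3,60],[47,0,0,0,0,0.3,60],[50,0,0,0,0,0.3,60],[53,0,0,0,0,0.3,60],[56,0,0,0,0,0.3,60]]]'; python3 -c "
from h import *
where(); c=viewer.read_camera('top'); print(boxpose(c)); cv2.imwrite('pics/top2.png',cv2.resize(c['frame'][120:230,120:300],None,fx=4.4,fy=4.4))"
```

```text
t: 4.5
ee_pos: [0.4334, 0.2591, 0.0642]
eef_rot: [[0.998, 0.06, 0.0], [0.06, -0.998, -0.0], [0.0, 0.0, -1.0]]
force: [-0.7, 0.3, 0.4]
width: 0.0599
gripper_force: 0.3
t 4.5 tcpW [-52.7 238.4] z 64.2 yaw_x -0.29 F [-0.7  0.3  0.4] w 59.9 tips 0.011
(array([-16.72368595, 221.85373803]), np.float64(0.8093309123382817), [70.79595947265625, 86.87478637695312])
```

View pics/top2.png

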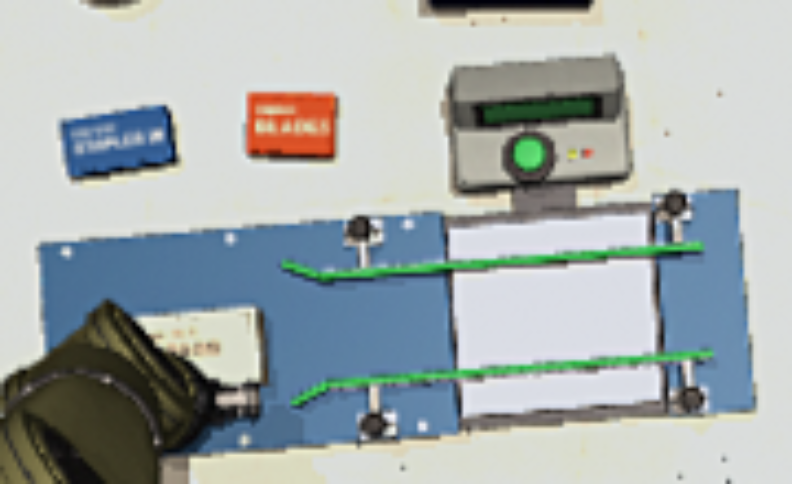

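The box is now square to the lane (crop (200,345)) and about 12 mm short of the axis. I'll finish the push and back off.

```bash
python3 -m inch '[[[3,0,0,0,0,-0.4,60],[6,0,0,0,0,-0.4,60],[9,0,0,0,0,-0.4,60],[11,0,0,0,0,-0.4,60],[11,0,0,0,0,-0.4,60],[11,0,0,0,0,-0.4,60],[1,0,0,0,0,-0.4,60],[-30,0,0,0,0,-0.4,60],[-60,0,0,0,0,-0.4,60],[-80,0,0,0,0,-0.4,60],[-80,60,0,0,0,-0.4,60],[-80,60,0,0,0,-0.4,60]]]';  python3 -c "
from h import *
where(); c=viewer.read_camera('top'); print(boxpose(c)); cv2.imwrite('pics/top3.png',cv2.resize(c['frame'][120:230,120:300],None,fx=4.4,fy=4.4))"
```

```text
t: 5.75
ee_pos: [0.3599, 0.1991, 0.0704]
eef_rot: [[0.998, 0.066, -0.012], [0.066, -0.998, -0.01], [-0.013, 0.009, -1.0]]
force: [-0.1, -0.6, 0.6]
width: 0.0599
gripper_force: 0.0
t 5.75 tcpW [-129.9  183.3] z 70.4 yaw_x 0.07 F [-0.1 -0.6  0.6] w 59.9 tips 0.011
(array([  0.37018559, 232.04904903]), np.float64(-0.1671525888275516), [58.461219787597656, 107.61929321289062])
```

The box is at (0.4, 232) mm, turned −0.2°: centred and square. Next I go behind it with the fingers across the lane, nearly closed.

```bash
python3 -c "
from h import *
print(r.state()['q'].round(2)); print(shift(world(0,330,150)))"
python3 -m inch '[[[0,0,-40,0,0,0,20],[0,0,-80,0,0,0,20],[30,-35,-80,0,0,9,20],[60,-70,-80,0,0,18,20],[90,-105,-80,0,0,27,20],[130,-147,-80,0,0,36,20],[130,-147,-80,0,0,45,20],[130,-147,-80,0,0,54,20],[130,-147,-80,0,0,63,20],[130,-147,-80,0,0,72,20],[130,-147,-80,0,0,81,20],[130,-147,-80,0,0,90,20]]]'; python3 -c "
from h import *
where(); s=r.state(); print(s['q'].round(2),s['eef_rot'].round(3)); print(shift(world(0,330,150)))"
```

```text
[-0.6   0.8  -0.02  2.31  0.46  0.04 -2.58]
[ 128.2141474  -147.20629134  -82.52732929]
t: 7.0
ee_pos: [0.4774, 0.322, 0.1467]
eef_rot: [[0.212, -0.977, -0.019], [-0.977, -0.212, -0.004], [-0.0, 0.019, -1.0]]
force: [1.0, -0.1, -1.5]
width: 0.0201
gripper_force: 0.0
t 7.0 tcpW [ -4.7 298.3] z 146.7 yaw_x -81.49 F [ 1.  -0.1 -1.5] w 20.1 tips 0.011
[-1.14  0.98  0.95  1.82 -1.    0.94 -2.65] [[ 0.212 -0.977 -0.019]
 [-0.977 -0.212 -0.004]
 [-0.     0.019 -1.   ]]
[-30.66038313  -9.25286447  -3.49524587]
```

Joints 5 and 7 are at their limits this way round, so I'll turn the other way; a half turn is equivalent.

```bash

python3 -m inch '[[[-30,-9,-3,0,0,-8,20],[-30,-9,-3,0,0,-16,20],[-30,-9,-3,0,0,-24,20],[-30,-9,-3,0,0,-32,20],[-30,-9,-3,0,0,-40,20],[-30,-9,-3,0,0,-48,20],[-30,-9,-3,0,0,-56,20],[-30,-9,-3,0,0,-64,20],[-30,-9,-3,0,0,-72,20],[-30,-9,-3,0,0,-80,20],[-30,-9,-3,0,0,-86,20],[-30,-9,-3,0,0,-86,20]]]'; 
python3 -m inch '[[[0,0,0,0,0,-8,20],[0,0,0,0,0,-16,20],[0,0,0,0,0,-24,20],[0,0,0,0,0,-32,20],[0,0,0,0,0,-40,20],[0,0,0,0,0,-48,20],[0,0,0,0,0,-56,20],[0,0,0,0,0,-64,20],[0,0,0,0,0,-72,20],[0,0,0,0,0,-80,20],[0,0,0,0,0,-86,20],[0,0,0,0,0,-86,20]]]' >/dev/null; python3 -c "
from h import *
where(); s=r.state(); print(s['q'].round(2),s['eef_rot'].round(3)); print(shift(world(0,320,78)))
c=viewer.read_camera('top'); print(boxpose(c))"
```

```text
t: 8.2
ee_pos: [0.4839, 0.3492, 0.1563]
eef_rot: [[0.992, 0.124, -0.016], [0.125, -0.992, 0.013], [-0.014, -0.015, -1.0]]
force: [-0.1, -0.2, -0.2]
width: 0.02
gripper_force: 0.0
t 9.4 tcpW [  3.7 324.1] z 156.1 yaw_x 89.26 F [0.  0.5 0.3] w 20.0 tips 0.011
[-0.77  0.77  0.15  1.74 -0.2   0.65 -0.46] [[-0.052  0.999 -0.016]
 [ 0.999  0.052  0.011]
 [ 0.012 -0.016 -1.   ]]
[-5.03245902 -2.41502572 78.10982721]
(array([  0.30304473, 232.74448711]), np.float64(-0.15003749897709842), [58.576385498046875, 109.01443481445312])
```

```bash

python3 -m inch '[[[-3,-2,20,-0.9,-0.7,-0.7,20],[-3,-2,45,-0.9,-0.7,-0.7,20],[-3,-2,65,-0.9,-0.7,-0.7,20],[-3,-2,78,-0.9,-0.7,-0.7,20],[-3,-2,78,-0.9,-0.7,-0.7,20],[-3,-2,78,-0.9,-0.7,-0.7,20]]]' >/dev/null; python3 -c "
from h import *
where(); s=r.state(); print(s['eef_rot'].round(3)); print(shift(world(0,300,78)))"
```

```text
t 10.05 tcpW [  1.6 321.4] z 78.6 yaw_x 89.98 F [-0.5  0.4  0.6] w 19.9 tips 0.011
[[-0.064  0.998  0.002]
 [ 0.998  0.064 -0.002]
 [-0.002  0.002 -1.   ]]
[-21.44933961  -1.56021901   0.67508317]
```

```bash

python3 -m inch '[[[-12,-1.5,0,0,0,0,20],[-18,-1.5,0,0,0,0,20],[-22,-1.5,0,0,0,0,20],[-26,-1.5,0,0,0,0,20],[-31,-1.5,0,0,0,0,20],[-36,-1.5,0,0,0,0,20],[-41,-1.5,0,0,0,0,20],[-46,-1.5,0,0,0,0,20],[-51,-1.5,0,0,0,0,20],[-56,-1.5,0,0,0,0,20],[-60,-1.5,0,0,0,0,20],[-60,-1.5,0,0,0,0,20]]]' >/dev/null; python3 -c "
from h import *
where(); c=viewer.read_camera('top'); print(boxpose(c)); cv2.imwrite('pics/top4.png',cv2.resize(c['frame'][120:230,120:300],None,fx=4.4,fy=4.4))"
```

```text
t 11.25 tcpW [-2.000e-01  2.599e+02] z 78.3 yaw_x 89.98 F [ 0.2 -0.2 -0.2] w 19.8 tips 0.011
(array([ -0.3371656 , 191.39921842]), np.float64(-0.3184003547461415), [58.18573760986328, 106.02842712402344])
```

View pics/top4.png

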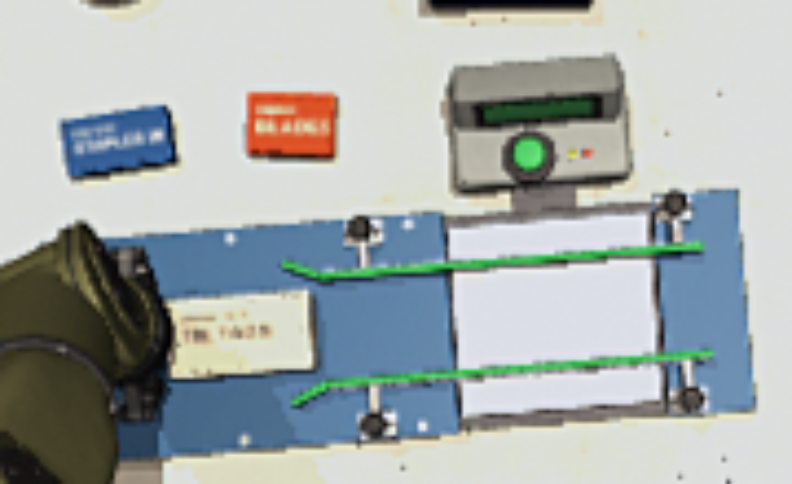

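The box enters the mouth centred and straight (crop (240,335)). I'll keep pushing and measure after each stretch.

```bash

python3 -m inch '[[[-5,0,0,0,0,0,20],[-11,0,0,0,0,0,20],[-17,0,0,0,0,0,20],[-23,0,0,0,0,0,20],[-29,0,0,0,0,0,20],[-35,0,0,0,0,0,20],[-41,0,0,0,0,0,20],[-47,0,0,0,0,0,20],[-53,0,0,0,0,0,20],[-59,0,0,0,0,0,20],[-65,0,0,0,0,0,20],[-68,0,0,0,0,0,20]]]' >/dev/null; python3 -c "
from h import *
where(); c=viewer.read_camera('top'); print(boxpose(c)); print(shift(world(0,150,78)))"
```

```text
t 12.5 tcpW [ -0.  192.3] z 78.6 yaw_x 90.0 F [0.1 0.2 1.1] w 20.1 tips 0.011
(array([2.18248044e-02, 1.23979451e+02]), np.float64(-0.31815787187783917), [57.73377227783203, 105.964111328125])
[-41.94543174   0.05616473   0.71332737]
```

```bash

python3 -m inch '[[[-5,0,0,0,0,0,20],[-11,0,0,0,0,0,20],[-17,0,0,0,0,0,20],[-23,0,0,0,0,0,20],[-29,0,0,0,0,0,20],[-35,0,0,0,0,0,20],[-41,0,0,0,0,0,20],[-47,0,0,0,0,0,20],[-53,0,0,0,0,0,20],[-59,0,0,0,0,0,20],[-65,0,0,0,0,0,20],[-68,0,0,0,0,0,20]]]' >/dev/null; python3 -c "
from h import *
where(); c=viewer.read_camera('top'); print(boxpose(c)); print(shift(world(0,80,78)))"
```

```text
t 13.75 tcpW [ -0.  124.4] z 78.7 yaw_x 90.01 F [-0.5  0.7  0.6] w 20.1 tips 0.011
(array([ 0.1819891, 54.9266716]), np.float64(0.5864284295071234), [57.93327331542969, 103.661865234375])
[-4.40512619e+01  1.02368977e-02  8.32234560e-01]
```

Box y is about 57 mm and its leading edge is nearly at the plate. I'll cross onto the plate more slowly.

```bash

python3 -m inch '[[[-5,0,0,0,0,0,20],[-10,0,0,0,0,0,20],[-15,0,0,0,0,0,20],[-20,0,0,0,0,0,20],[-25,0,0,0,0,0,20],[-30,0,0,0,0,0,20],[-35,0,0,0,0,0,20],[-40,0,0,0,0,0,20],[-45,0,0,0,0,0,20],[-50,0,0,0,0,0,20],[-55,0,0,0,0,0,20],[-59,0,0,0,0,0,20]]]' >/dev/null; python3 -c "
from h import *
where(); c=viewer.read_camera('top'); print(boxpose(c)); print(shift(world(0,16,78)))"
```

```text
t 15.0 tcpW [-0.2 65.4] z 78.7 yaw_x 90.02 F [-0.2  1.1 -0.3] w 20.1 tips 0.011
(array([  0.85745282, -10.52240183]), np.float64(-0.3180149807476661), [59.938323974609375, 91.84354400634766])
[-48.59625063   0.20493264   0.85288535]
```

```bash

python3 -m inch '[[[-5,0,0,0,0,0,20],[-10,0,0,0,0,0,20],[-15,0,0,0,0,0,20],[-20,0,0,0,0,0,20],[-25,0,0,0,0,0,20],[-30,0,0,0,0,0,20],[-35,0,0,0,0,0,20],[-40,0,0,0,0,0,20],[-44,0,0,0,0,0,20],[-46,0,0,0,0,0,20],[-48,0,0,0,0,0,20],[-48,0,0,0,0,0,20]]]' >/dev/null; python3 -c "
from h import *
where(); c=viewer.read_camera('top'); print(boxpose(c)); print(shift(world(0,16,78)))"
```

```text
t 16.25 tcpW [ 0.1 17.9] z 78.9 yaw_x 90.03 F [ 1.1 -0.6 -0.2] w 20.3 tips 0.011
(array([  0.77773011, -62.69416252]), np.float64(-0.004458718578636459), [59.614219665527344, 81.89418029785156])
[-2.12786574 -0.10730726  0.91114031]
```

Estimated box centre is about −49 mm. I'll back straight off, lift, close the fingers and look.

```bash

python3 -m inch '[[[4,0,0,0,0,0,20],[20,0,0,0,0,0,20],[40,0,0,0,0,0,20],[40,0,-30,0,0,0,20],[40,0,-70,0,0,0,0],[40,0,-90,0,0,0,0],[80,0,-90,0,0,0,0],[120,0,-90,0,0,0,0],[120,0,-90,0,0,0,0],[120,0,-90,0,0,0,0]]]' >/dev/null; python3 -c "
from h import *
where(); c=viewer.read_camera('top'); 
print(boxpose(c,.082)); K=[.6278,-.0063]; print(w(K),shift([*K,.13]))
cv2.imwrite('pics/top5.png',cv2.resize(c['frame'][120:230,120:300],None,fx=4.4,fy=4.4))"
```

```text
t 17.3 tcpW [ -0.6 140. ] z 168.6 yaw_x 90.24 F [-0.2  0.  -0.8] w 0.1 tips 0.011
(array([  1.11280944, -46.74790949]), np.float64(0.17091909953282497), [60.19187545776367, 113.87217712402344])
[124.13567846 -39.01414272] [-177.45806557  124.36956234   39.09312511]
```

View pics/top5.png

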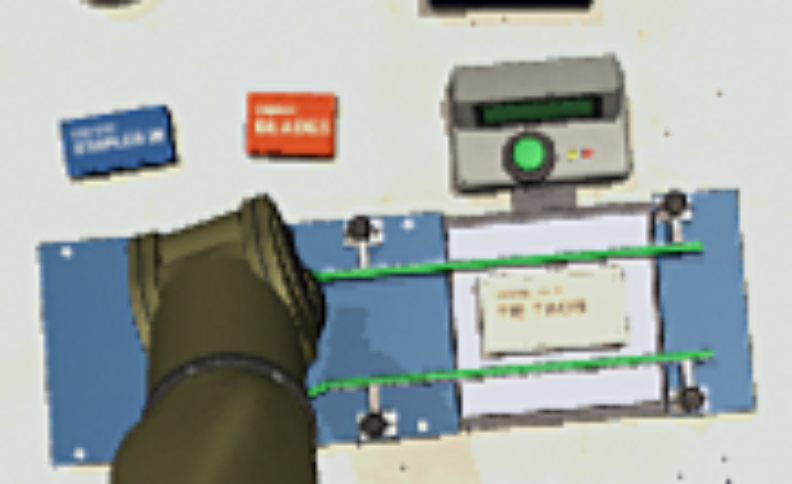

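The box stands free and centred on the plate, at crop (553,312), with clear gaps to both rails. I'll go over the key, turning so the closed fingers' narrow side faces the display.

```bash

python3 -m inch '[[[0,20,0,0,0,8,0],[0,50,0,0,0,16,0],[-20,80,0,0,0,24,0],[-60,110,0,0,0,32,0],[-100,124,0,0,0,40,0],[-140,124,0,0,0,48,0],[-177,124,0,0,0,56,0],[-177,124,0,0,0,64,0],[-177,124,0,0,0,72,0],[-177,124,0,0,0,80,0],[-177,124,0,0,0,88,0],[-177,124,0,0,0,90,0]]]' >/dev/null; python3 -c "
from h import *
where(); s=r.state(); print(s['q'].round(2),s['eef_rot'].round(3)); print(shift([.6278,-.0063,.1]))"
```

```text
t 18.55 tcpW [123.3 -40.2] z 168.9 yaw_x -0.21 F [ 0.1 -0.   0.4] w -0.3 tips 0.011
[-0.33  0.84  0.51  1.65 -0.53  0.79 -1.1 ] [[ 0.998  0.061  0.   ]
 [ 0.061 -0.998 -0.003]
 [ 0.     0.003 -1.   ]]
[ 0.82641871 -1.35797117 68.9041218 ]
```

```bash

python3 -m inch '[[[1,-1,30,0,0,0,0],[1,-1,60,0,0,0,0],[1,-1,78,0,0,0,0],[1,-1,82,0,0,0,0],[1,-1,82,0,0,0,0]]]' >/dev/null; python3 -c "
from h import *
where(); print(shift([.6278,-.0063,.081])); s=viewer.read_camera('scene'); cv2.imwrite('pics/sc3.png',cv2.resize(s['frame'][130:230,200:330],None,fx=6,fy=6,interpolation=cv2.INTER_CUBIC))"
```

```text
t 19.05 tcpW [124.7 -38.5] z 86.9 yaw_x 0.04 F [-0.2 -0.  -0.1] w 0.3 tips 0.011
[-0.53041976  0.51319224  5.88220102]
```

View pics/sc3.png

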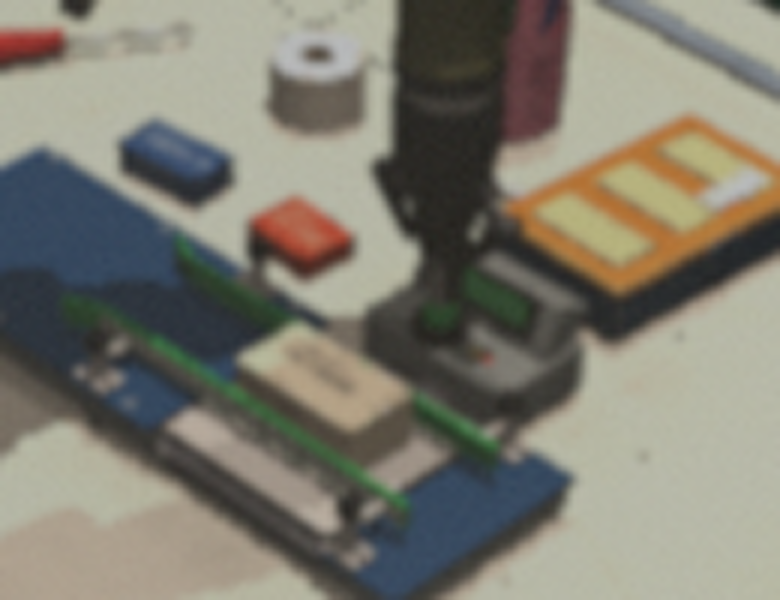

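The fingertips stand right above the green key (crop (440,315)), and the box is free between the rails. Pressing down, feeling for about 5 N.

```bash

python3 -m inch '[[[0,0,4,0,0,0,0],[0,0,7,0,0,0,0],[0,0,9,0,0,0,0],[0,0,10,0,0,0,0],[0,0,11,0,0,0,0],[0,0,11,0,0,0,0]]]'; python3 -m inch '[[[0,0,1,0,0,0,0],[0,0,1,0,0,0,0]]]'
```

```text
t: 19.7
ee_pos: [0.6294, -0.005, 0.0766]
eef_rot: [[0.998, 0.066, 0.003], [0.066, -0.998, -0.002], [0.003, 0.002, -1.0]]
force: [1.2, -0.0, 4.3]
width: 0.0002
gripper_force: 2.0
t: 19.9
ee_pos: [0.6294, -0.005, 0.0755]
eef_rot: [[0.998, 0.066, 0.003], [0.066, -0.998, -0.002], [0.003, 0.002, -1.0]]
force: [1.2, -0.9, 4.3]
width: -0.0001
gripper_force: 2.3
```

```bash

python3 -m inch '[[[0,0,1.5,0,0,0,0],[0,0,3,0,0,0,0],[0,0,3,0,0,0,0],[0,0,3,0,0,0,0]]]'; python3 -c "
from h import *
c=viewer.read_camera('top'); print(boxpose(c,.082))"
```

```text
t: 20.3
ee_pos: [0.6294, -0.005, 0.0748]
eef_rot: [[0.998, 0.065, 0.004], [0.065, -0.998, -0.001], [0.004, 0.001, -1.0]]
force: [-3.7, -0.3, 21.0]
width: 0.0
gripper_force: 10.7
(array([  2.74470946, -46.88136393]), np.float64(0.1709257295155089), [63.45486068725586, 114.14883422851562])
```

The force rose to 21 N at a hard stop with the tip at about 64 mm, so the key is fully down. Lifting off and checking.

```bash

python3 -m inch '[[[0,0,-10,0,0,0,0],[0,0,-40,0,0,0,0],[0,0,-80,0,0,0,0],[0,0,-110,0,0,0,0],[0,150,-110,0,0,0,0],[0,150,-110,0,0,0,0],[0,150,-110,0,0,0,0],[0,150,-110,0,0,0,0],[0,150,-110,0,0,0,0],[0,150,-110,0,0,0,0],[0,150,-110,0,0,0,0],[0,150,-110,0,0,0,0]]]' | head -2; python3 -c "
from h import *
where(); c=viewer.read_camera('top'); print(boxpose(c,.082)); cv2.imwrite('pics/top6.png',cv2.resize(c['frame'][120:230,120:300],None,fx=4.4,fy=4.4))"
```

```text
t: 21.55
ee_pos: [0.6385, -0.1523, 0.1821]
t 21.55 tcpW [ 125.4 -185.4] z 182.1 yaw_x 0.2 F [-0.2  0.7  0.1] w 0.3 tips 0.011
(array([-100.43203   , -156.21117238]), np.float64(-4.41612749378026), [23.512104034423828, 30.388961791992188])
```

View pics/top6.png

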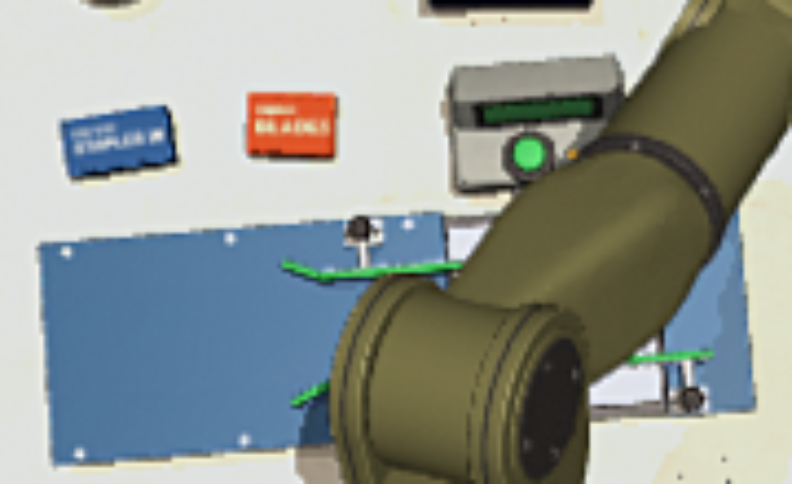

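The key is up again, but the elbow hides the box from above. I'll swing the hand away (z 180 mm, well over everything) and measure the box once more.

```bash

python3 -m inch '[[[0,-300,-40,0,0,0,0],[0,-300,-40,0,0,0,0],[0,-300,-40,0,0,0,0],[0,-300,-40,0,0,0,0],[0,-300,-40,0,0,0,0],[0,-300,-40,0,0,0,0],[0,-300,-40,0,0,0,0],[0,-300,-40,0,0,0,0],[0,-300,-40,0,0,0,0],[0,-300,-40,0,0,0,0],[0,-300,-40,0,0,0,0],[0,-300,-40,0,0,0,0]]]' | head -2; python3 -c "
from h import *
where(); c=viewer.read_camera('top'); print(boxpose(c,.082))"
```

```text
t: 22.8
ee_pos: [0.6188, 0.1438, 0.2219]
t 22.8 tcpW [124.8 111.4] z 221.9 yaw_x -0.06 F [ 0.8 -0.1 -0.4] w -0.2 tips 0.011
(array([  0.66776201, -47.14207629]), np.float64(0.8119968558768487), [60.08477020263672, 113.50232696533203])
```

The box is at (0.7, −47) mm, straight and unmoved, and the key is up, so I'm handing in.

```bash
python3 -c "
from rig import ticket
print(ticket.hand_in())"
```

```text
the job is handed in; nothing more can be done
None
```

The job is handed in (no verdict was returned): the box stands free on the weighing plate, measured 0.7 mm off the lane axis and 3 mm from the plate's centre, and the green key was pressed to its stop and came back up.

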